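# Sort the bench handful into its trays

## Robot

A 7-joint arm with a two-finger parallel gripper is mounted at the origin on a cart in front of the work surface, level with it; the furniture and walls round the work are solid. World frame = base frame: x ahead of the robot, y to its left, z up, the work surface at z = 0. Lengths are in m, angles in rad, forces in N, time in s.
With the tool pointing down it reaches from about 0.35 to 0.9 m from the base axis. Payload 8.1 kg.
Tool frame: the origin (TCP) lies on the centre line of the jaws, within the pads' length; the fingertips stand 11 mm ahead of it and the grasp point (between the pads) lies 8 mm behind it (nose_length is the distance from the TCP to the fingertips, in m); z points along the fingers, y is the line along which they close (so a half turn about z gives the same grasp; the last joint's range is limited). The gripper opens to 85 mm and grips with 20 to 120 N. Pads are 22 mm wide; open, the fingers measure 114 mm over their backs; the gripper's body (76 mm by 85 mm) begins 54 mm behind the grasp point. The pads swing forward as they close: fully open they stand 13 mm farther back than shut.
Start: joints at [1.051, 0.434, 0.025, 1.573, -0.012, 1.134, -0.075], TCP at [0.253, -0.572, 0.204] pointing down, gripper open.
Joint ranges: [-2.62, 2.62], [-0.44, 2.09], [-1.27, 1.32], [0.08, 2.57], [-1.32, 4.46], [0.12, 2], [-2.74, 2.74]. Speed limits (rad/s): [2.22, 2.22, 3.01, 3.01, 3.14, 3.14, 3.14].

## Interface

Orientations are given as a unit quaternion [w, x, y, z].
In Python, from workcell import * gives the robot as it stands.
- The arm moves only by the tool step_arm, never from a script. Its argument "commands" is a list that holds one entry, the list of rows, each a list of 4 numbers: the shift along the tool's x, y, z in cm, then the turn about the tool's z in degrees. A call has 1 to 12 rows; each row is the pose to reach, as a shift and turn from the pose commanded when the call began, along the tool's axes at that moment; what a row does not reach only later rows make up. A row lasts 1/8 s, in which the tool goes at most 62.5 mm and 10.7 degrees, less where a joint would pass 70% of its speed; a pose out of reach is approached as far as the arm can. A call with a gripper value outside its range is refused whole. "fingers" is the finger opening in cm, from 0 to 8.54, set as the call begins (left out, the last holds). The fingers move at their own pace and stop on an object; "grip_force" is the grip in N (left out, the last holds). Time passes only in rows, so rows that repeat a pose let the fingers close. It gives the time, the measured TCP pose, the force, the opening and the grip force at its end, in the units of the state.
- read_state(): the state, without advancing time (a new reading comes with each control period).
- snapshot(name): name is "side" or "top" or "wrist"; returns (picture, depth): 480x640x3 uint8, red, green, blue; 480x640 float32, m along the optical axis (not along the pixel's ray), 0 where there is no reading.
- camera_info(name): a dict with "K" (3x3 intrinsics, pixels), "R" (3x3) and "t" (3): a world point X has camera coordinates R X + t; the wrist camera has in their place "mount" (4x4, takes a point from camera to tool coordinates, whose origin is the TCP and whose axes are the flange's). Camera axes: x right, y down, z forward; pixel columns grow to the right and rows downward; lengths in m; the calibration is good to about 2 mm. A picture is of the moment at which its call begins: read the wrist's pose just before it. camera_info takes no time and is no camera call.
- finish_job(): hands the job in; it is judged then, once.
The state is a dict: "t": time; "joint_pos": joint angles; "joint_velocities": joint speeds; "effort": joint torques, N m; "position": TCP position; "orientation": TCP orientation; "contact_force": force on the tool from outside, world axes, zero at the start; "ft_torque": the same for the moment, N m; "width": finger opening in m; "finger_force": force on a finger pad.
Only numpy, scipy, OpenCV 4.12 (cv2) and the standard library are available. Lean on these libraries where they do the work, as an engineer would, in place of code of your own. Each camera call takes 0.05 s, during which the arm holds its last target. There are 200 camera calls.

## Task

Clear up after the weighing: put the two brass check weights into the green tray and the two sample jars into the blue tray, one to a bay, and the red rubber stopper into the yellow tray. Everything should stand upright on the floor of its tray, let go. Leave the mug and the wash bottle standing where they are.

Things in the scene. Friction and masses are not known exactly. Their poses are not given: they have to be found in the camera images.
- weight_200: The larger brass check weight: a round brass body 30 mm in diameter with a narrower knob on top, 42 mm high in all (about 0.2 kg). Grip it as a 30 mm cylinder. Stands upright on the worktop; origin: centre of its underside, z up along its axis.
- weight_50: The smaller brass check weight: the same shape, 18 mm in diameter, 26 mm high (about 0.05 kg). Grip it as an 18 mm cylinder. Stands upright on the worktop; origin: centre of its underside, z up along its axis.
- sample_jar_2: The larger sample jar: round, closed, 56 mm in diameter and 70 mm high, dark grey contents, black lid, pale label. Stands upright on the worktop; origin: centre of its underside, z up along its axis.
- sample_jar_3: The smaller sample jar: round, closed, 49 mm in diameter and 60 mm high, sand-coloured contents, light grey lid, white and green label. Stands upright on the worktop; origin: centre of its underside, z up along its axis.
- rubber_stopper: A dull red rubber stopper, a cone frustum 30 mm high, 33 mm in diameter at the top, slightly narrower below. Grip it as a 33 mm cylinder. Stands upright on the worktop; origin: centre of its underside, z up along its axis.
- green_tray: Green plastic tray for the check weights. Outside 110 mm (x) by 180 mm (y, long side) by 24 mm high, walls and floor 4 mm, thin tab 14 mm out at each short end; fixed, never moves in a run. Origin: centre of underside, z up. A full-height 4 mm cross wall at mid length makes two bays, each 102 (x) by 84 mm (y) inside, centred at x = 0, y = +44 and -44 mm; floor 4 mm above the origin.
- blue_tray: Blue plastic tray for the sample jars. Outside 110 mm (x) by 180 mm (y, long side) by 24 mm high, walls and floor 4 mm, thin tab 14 mm out at each short end; fixed, never moves in a run. Origin: centre of underside, z up. A full-height 4 mm cross wall at mid length makes two bays, each 102 (x) by 84 mm (y) inside, centred at x = 0, y = +44 and -44 mm; floor 4 mm above the origin.
- yellow_tray: Yellow plastic tray for stoppers, one open compartment without a cross wall. Outside 110 mm (x) by 180 mm (y, long side) by 24 mm high, walls and floor 4 mm, thin tab 14 mm out at each short end; fixed, never moves in a run. Origin: centre of underside, z up. Inside 102 mm (x) by 172 mm (y); the floor is 4 mm above the origin.
- mug: Bystander: white mug with dark dots, 82 mm wide, 114 mm over the handle, 91 mm high, standing loose beyond the trays. Origin: underside, centre of the outline with handle; the handle points along -y.
- wash_bottle: Bystander: white wash bottle with red cap and bent spout, 65 mm in diameter, 194 mm high, standing loose beyond the trays. Origin: on the underside, 23 mm from the body axis, which lies at y = +23 mm; the spout points along -y.
There are look-alikes about, which are no part of the job. Leave any brown, orange or pink look-alike of the sample_jar_3 alone.

How it is judged:
At the end, for the whole second after the job is handed in: Both brass weights stand in the green tray, one in each bay; both jars stand in the blue tray, one in each bay; the stopper stands in the yellow tray. Each stands with its underside on the tray floor (no more than 4 mm above it), upright within 0.12 rad, at rest (under 0.02 m/s and 0.2 rad/s) (x of weight_200 in the frame of green_tray between -0.051 and 0.051 m and y of weight_200 in the frame of green_tray between -0.086 and 0.086 m and z of weight_200 in the frame of green_tray between 0 and 0.008 m and angle between each of weight_200, weight_50, sample_jar_2, sample_jar_3, rubber_stopper's own z axis and vertical below 0.12 rad and linear speed of each of weight_200, weight_50, sample_jar_2, sample_jar_3, rubber_stopper below 0.02 m/s and angular speed of each of weight_200, weight_50, sample_jar_2, sample_jar_3, rubber_stopper below 0.2 rad/s and x of weight_50 in the frame of green_tray between -0.051 and 0.051 m and y of weight_50 in the frame of green_tray between -0.086 and 0.086 m and z of weight_50 in the frame of green_tray between 0 and 0.008 m and x of sample_jar_2 in the frame of blue_tray between -0.051 and 0.051 m and y of sample_jar_2 in the frame of blue_tray between -0.086 and 0.086 m and z of sample_jar_2 in the frame of blue_tray between 0 and 0.008 m and x of sample_jar_3 in the frame of blue_tray between -0.051 and 0.051 m and y of sample_jar_3 in the frame of blue_tray between -0.086 and 0.086 m and z of sample_jar_3 in the frame of blue_tray between 0 and 0.008 m and x of rubber_stopper in the frame of yellow_tray between -0.051 and 0.051 m and y of rubber_stopper in the frame of yellow_tray between -0.086 and 0.086 m and z of rubber_stopper in the frame of yellow_tray between 0 and 0.008 m and ((y of weight_200 in the frame of green_tray above 0.002 m and y of weight_50 in the frame of green_tray below -0.002 m) or (y of weight_50 in the frame of green_tray above 0.002 m and y of weight_200 in the frame of green_tray below -0.002 m)) and ((y of sample_jar_2 in the frame of blue_tray above 0.002 m and y of sample_jar_3 in the frame of blue_tray below -0.002 m) or (y of sample_jar_3 in the frame of blue_tray above 0.002 m and y of sample_jar_2 in the frame of blue_tray below -0.002 m))); the robot touches nothing.
It fails at once if the mug is pushed more than 25 mm or tipped over (distance of mug from where it was at the start of the episode above 0.025 m or angle between mug's own z axis and vertical above 0.35 rad).
It fails at once if the wash bottle is pushed more than 25 mm or tipped over (distance of wash_bottle from where it was at the start of the episode above 0.025 m or angle between wash_bottle's own z axis and vertical above 0.35 rad).
It also fails if it takes over 112 s, if anything falls off the work surface, if the arm or the gripper's body presses on something with over 40 N, if the wrist force passes 120 N, or if a joint passes its speed limit or range.

## Working session

There is one attempt and no reset: what is moved stays moved. The work goes in short steps, Python scripts to look and compute and a tool call to move; the robot and the scene stay as the last step left them, time stands still between calls to the robot, and variables do not carry over. Pictures are saved under pics/ and viewed, at most 14 in all, crops included, and the job is handed in when it is done.

Besides the shell and the picture viewer there is one more tool, called as name(argument=value, ...), one argument or row to a line, values as JSON. step_arm: Moves the arm, as the interface text tells. Its arguments: {"type":"object","properties":{"commands":{"type":"array","items":{"type":"array","items":{"type":"array","items":{"type":"number"}}}},"fingers":{"type":"number"},"grip_force":{"type":"number"}},"required":["commands"]}

```bash
mkdir -p pics; ls
python3 - <<'E'
from workcell import *
import numpy as np, cv2
s=read_state(); print({k:np.round(v,3).tolist() for k,v in s.items()})
for n in("top","side"):
    p,d=snapshot(n); cv2.imwrite(f"pics/{n}0.png",p[:,:,::-1]); np.save(f"pics/{n}0.npy",d)
    c=camera_info(n); print(n,{k:np.round(v,4).tolist() for k,v in c.items()})
c=camera_info("wrist"); print({k:np.round(v,4).tolist() for k,v in c.items()})
E
```

```text
pics
{'t': 0.0, 'joint_pos': [1.051, 0.435, 0.025, 1.574, -0.012, 1.134, -0.075], 'joint_velocities': [-0.002, -0.001, -0.0, -0.002, 0.0, -0.0, 0.0], 'effort': [0.0, -67.047, 1.025, -31.622, 0.016, 0.013, 0.0], 'position': [0.253, -0.571, 0.203], 'orientation': [-0.001, 0.978, 0.207, -0.0], 'contact_force': [0.045, -0.376, -0.001], 'ft_torque': [0.002, 0.015, 0.011], 'finger_force': 0.0, 'width': 0.086}
top {'K': [[596.3858, 0.0, 309.7574], [0.0, 596.3858, 242.1726], [0.0, 0.0, 1.0]], 'R': [[-0.0132, -0.9998, -0.0124], [-0.9952, 0.0143, -0.0967], [0.0969, 0.0111, -0.9952]], 't': [0.0369, 0.5637, 1.5373]}
side {'K': [[453.7198, 0.0, 317.0939], [0.0, 453.7198, 231.572], [0.0, 0.0, 1.0]], 'R': [[-0.9482, -0.3176, 0.0075], [-0.1834, 0.5281, -0.8291], [0.2593, -0.7876, -0.559]], 't': [0.5357, 0.1424, 0.8181]}
{'K': [[333.7967, 0.0, 319.7127], [0.0, 333.7967, 240.6322], [0.0, 0.0, 1.0]], 'mount': [[-0.0002, -0.9557, -0.2942, 0.0751], [1.0, -0.0002, -0.0001, 0.0017], [0.0, -0.2942, 0.9557, -0.1711], [0.0, 0.0, 0.0, 1.0]]}
```

View pics/top0.png

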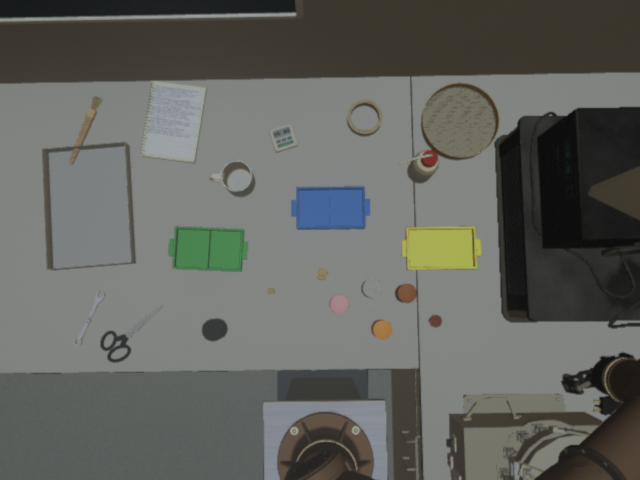

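View pics/side0.png

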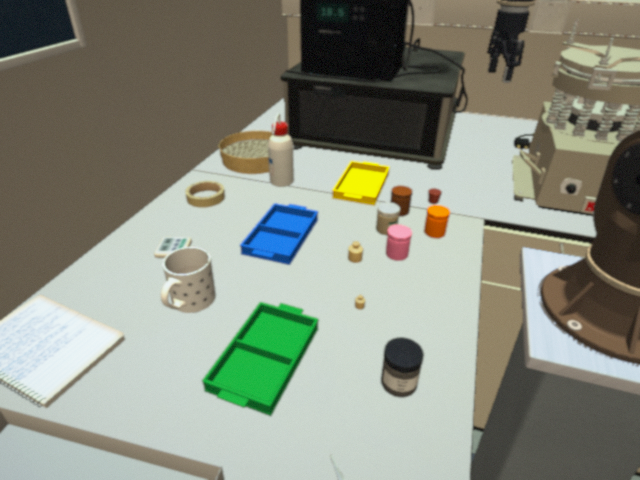

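The top view shows these candidates. Sample_jar_3: grey lid at (372,288), with look-alikes pink (340,304), brown (407,293) and orange (382,329). The only black-lidded jar is at (215,329), so that is jar_2. The brass weights are at (322,273), larger, and (271,291), smaller. The stopper at (436,321) could be confused with the brown jar at (407,293). The trays are green (209,250), blue (331,208) and yellow (441,248). The side view agrees: sand-coloured contents under a grey lid at (387,219).

```bash
cat > h.py <<'E'
from workcell import *
import numpy as np, cv2
from scipy.spatial.transform import Rotation as Ro
def ray(cam,uv,z,pose=None):
    c=camera_info(cam); K=c["K"]
    d=np.linalg.inv(K)@np.array([uv[0],uv[1],1.])
    if cam=="wrist":
        p,q=pose; T=np.eye(4);T[:3,:3]=Ro.from_quat(np.roll(q,-1)).as_matrix();T[:3,3]=p
        M=T@np.array(c["mount"]); o=M[:3,3]; d=M[:3,:3]@d
    else:
        R=np.array(c["R"]); o=-R.T@np.array(c["t"]); d=R.T@d
    return o+d*(z-o[2])/d[2]
E
python3 - <<'E'
from h import *
p=cv2.imread("pics/top0.png"); d=np.load("pics/top0.npy"); c=camera_info("top")
K,R,t=map(np.array,(c["K"],c["R"],c["t"]))
v,u=np.mgrid[:480,:640]
X=(np.stack([(u-K[0,2])/K[0,0]*d,(v-K[1,2])/K[1,1]*d,d],-1)-t)@R
hsv=cv2.cvtColor(p,cv2.COLOR_BGR2HSV)
for n,s,h in[("jar3",(372,288),.06),("pink",(340,304),.06),("brown",(407,293),.06),("orange",(382,329),.06),("w200",(322,273),.042),("w50",(271,291),.026),("stop",(436,321),.03),("jar2",(215,329),.07)]:
    a=X[s[1]-18:s[1]+19,s[0]-18:s[0]+19]; z=a[...,2]
    m=((z>h*0.55)&(z<h+.03)).astype(np.uint8)
    k,l,st,ce=cv2.connectedComponentsWithStats(m)
    if k<2: print(n,"none",z.max());continue
    i=1+np.argmin(np.hypot(*(ce[1:]-18).T)); x,y=ce[i]; uv=(x+s[0]-18,y+s[1]-18)
    print(n,np.round(uv,1),st[i],"ray",ray("top",uv,h).round(3),"ztop",np.percentile(z[l==i],90).round(3),"hsv",hsv[s[1],s[0]])
for n,lo,hi in[("green",(50,120,60),(75,255,255)),("blue",(100,120,80),(125,255,255)),("yellow",(24,150,100),(35,255,255))]:
    m=cv2.inRange(hsv,lo,hi); cs=max(cv2.findContours(m,0,2)[0],key=cv2.contourArea)
    b=cv2.boxPoints(cv2.minAreaRect(cs)); w=np.array([ray("top",q,.02)[:2] for q in b])
    e=[w[1]-w[0],w[2]-w[1]]; L=max(e,key=np.linalg.norm)
    print(n,w.mean(0).round(3),[round(np.linalg.norm(q),3) for q in e],"long axis dir deg",np.degrees(np.arctan2(L[1],L[0])).round(1))
    print("  zmax",np.percentile(X[m>0][:,2],[5,50,95]).round(3))
for n,s in[("mug",(238,177)),("bottle",(428,160))]:
    a=X[s[1]-40:s[1]+41,s[0]-40:s[0]+41].reshape(-1,3); a=a[a[:,2]>.04]; print(n,a.min(0).round(3),a.max(0).round(3))
cv2.imwrite("pics/crop0.png",cv2.resize(p[190:350,165:485],None,fx=2.5,fy=2.5,interpolation=2))
E
```

```text
jar3 [371.2 288.1] [  8   9  20  19 295] ray [ 0.441 -0.126  0.06 ] ztop 0.063 hsv [ 70   6 134]
pink [338.7 304. ] [  7   9  20  19 289] ray [ 0.402 -0.043  0.06 ] ztop 0.064 hsv [177  46 162]
brown [405.8 293.2] [  7   9  20  19 308] ray [ 0.427 -0.214  0.06 ] ztop 0.062 hsv [ 11 123 120]
orange [381.5 329.5] [  8   9  20  20 305] ray [ 0.337 -0.15   0.06 ] ztop 0.064 hsv [ 17 143 160]
w200 [321.  273.6] [12 13 11 12 89] ray [0.481 0.001 0.042] ztop 0.041 hsv [ 21  67 134]
w50 [269.6 291. ] [14 15  6  7 28] ray [0.438 0.136 0.026] ztop 0.023 hsv [ 23  69 134]
stop [434.9 320.9] [ 11  12  13  13 128] ray [ 0.355 -0.291  0.03 ] ztop 0.033 hsv [  5 105  95]
jar2 [212.8 329.6] [  5   8  23  23 413] ray [0.342 0.276 0.07 ] ztop 0.074 hsv [70 13 58]Traceback (most recent call last):
  File "<stdin>", line 15, in <module>
ValueError: max() iterable argument is empty
```

Run:
```python
from h import *
p=cv2.imread("pics/top0.png"); d=np.load("pics/top0.npy"); c=camera_info("top")
K,R,t=map(np.array,(c["K"],c["R"],c["t"]))
v,u=np.mgrid[:480,:640]
X=(np.stack([(u-K[0,2])/K[0,0]*d,(v-K[1,2])/K[1,1]*d,d],-1)-t)@R
hsv=cv2.cvtColor(p,cv2.COLOR_BGR2HSV)
for n,s in[("green",(195,250)),("blue",(315,208)),("yellow",(441,248))]:
    h=hsv[s[1],s[0]].astype(int); m=(abs(hsv[...,0].astype(int)-h[0])<9)&(hsv[...,1]>.5*h[1])&(hsv[...,1]>80)
    m=m.astype(np.uint8); m[:,:]*=(abs(u-s[0])<70)&(abs(v-s[1])<45)
    cs=max(cv2.findContours(m,0,2)[0],key=cv2.contourArea)
    b=cv2.boxPoints(cv2.minAreaRect(cs)); w=np.array([ray("top",q,.015)[:2] for q in b])
    e=[w[1]-w[0],w[2]-w[1]]; L=max(e,key=np.linalg.norm)
    print(n,h,w.mean(0).round(3),[round(np.linalg.norm(q),3) for q in e],"long deg",np.degrees(np.arctan2(L[1],L[0])).round(1),np.percentile(X[m>0][:,2],[5,50,95]).round(3))
for n,s in[("mug",(238,177)),("bottle",(428,160))]:
    a=X[s[1]-30:s[1]+31,s[0]-30:s[0]+31].reshape(-1,3); a=a[(a[:,2]>.04)&(a[:,2]<.3)]; print(n,a.min(0).round(3),a.max(0).round(3))
cv2.imwrite("pics/crop0.png",cv2.resize(p[190:350,165:485],None,fx=2.5,fy=2.5,interpolation=2))
```

```text
green [ 63 109 131] [0.553 0.3  ] [np.float64(0.11), np.float64(0.206)] long deg -93.3 [-0.002  0.004  0.027]
blue [108 143 152] [ 0.657 -0.027] [np.float64(0.205), np.float64(0.11)] long deg -90.9 [-0.002  0.005  0.026]
yellow [ 32 133 174] [ 0.546 -0.315] [np.float64(0.209), np.float64(0.112)] long deg -89.9 [-0.002  0.004  0.026]
mug [0.69  0.175 0.04 ] [0.772 0.289 0.096]
bottle [ 0.721 -0.363  0.04 ] [ 0.856 -0.19   0.199]
```

View pics/crop0.png

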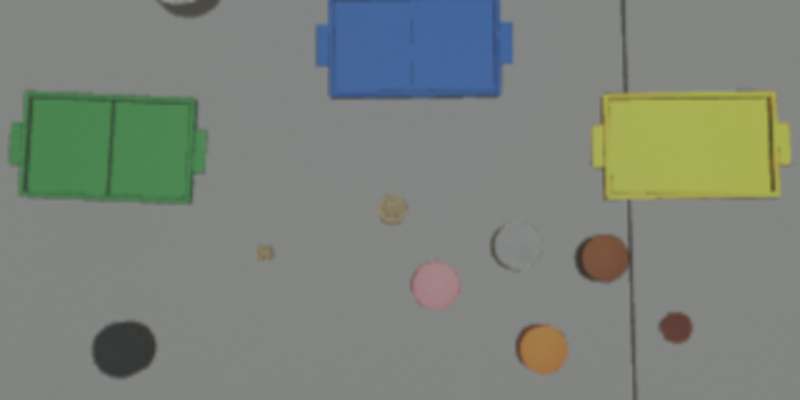

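The crop confirms the choices: the grey lid at (517,245) is jar_3, and it's distinct from pink (436,285), brown (604,258) and orange (543,349). The heights fit, and the tray outlines of 110 × 206 mm including tabs do too. I'll start with the stopper.

```bash
cat >> h.py <<'E'
def pose():
    s=read_state(); return s["position"],s["orientation"]
def go(x,y,z,yaw=None,p=None):
    p,q=p or pose(); M=Ro.from_quat(np.roll(q,-1)).as_matrix()
    cur=np.degrees(np.arctan2(M[1,0],M[0,0]))
    d=M.T@(np.array([x,y,z])-p)*100
    return d.round(2).tolist(), round(cur-(cur if yaw is None else yaw),1)
def look(h,ref,name,f):
    "wrist picture; mask f(hsv,height) -> component nearest ref; ray to plane h"
    P=pose(); im,d=snapshot("wrist"); cv2.imwrite(f"pics/{name}.png",im[:,:,::-1])
    c=camera_info("wrist");K=np.array(c["K"]);v,u=np.mgrid[:480,:640]
    T=np.eye(4);T[:3,:3]=Ro.from_quat(np.roll(P[1],-1)).as_matrix();T[:3,3]=P[0];M=T@np.array(c["mount"])
    X=np.stack([(u-K[0,2])/K[0,0]*d,(v-K[1,2])/K[1,1]*d,d],-1)@M[:3,:3].T+M[:3,3]
    m=((X[...,2]>f*h)&(X[...,2]<h+.012)&(d>0)&(np.hypot(X[...,0]-ref[0],X[...,1]-ref[1])<.06)).astype(np.uint8)
    k,l,st,ce=cv2.connectedComponentsWithStats(m)
    out=[]
    for i in range(1,k):
        if st[i,4]<30: continue
        (cx,cy),r=cv2.minEnclosingCircle(np.argwhere(l==i)[:,::-1].astype(np.float32))
        out.append((ray("wrist",ce[i],h,P)[:2].round(4).tolist(),ce[i].round().tolist(),"diam",round(2*np.linalg.norm(ray("wrist",(cx+r,cy),h,P)-ray("wrist",(cx,cy),h,P))*1000,1),"z",np.percentile(X[l==i][:,2],90).round(3)))
    return P,out
E
python3 -c "
from h import *
print(go(.355,-.291,.16,90))"
```

```text
([20.68, -21.47, 4.34], np.float64(-66.1))
```

step_arm(
  commands=[
    [[10, -10.5, 2, -33], [20.7, -21.5, 4.3, -66], [20.7, -21.5, 4.3, -66], [20.7, -21.5, 4.3, -66], [20.7, -21.5, 4.3, -66], [20.7, -21.5, 4.3, -66], [20.7, -21.5, 4.3, -66], [20.7, -21.5, 4.3, -66], [20.7, -21.5, 4.3, -66]],
  ],
  fingers=6,
)

```text
t: 1.23
position: [0.3549, -0.2918, 0.1608]
orientation: [-0.0, 0.709, 0.705, -0.0]
contact_force: [0.6, 0.6, 0.2]
width: 0.0602
finger_force: 0.0
```

```bash
python3 -c "
from h import *
P,o=look(.03,(.355,-.291),'w1',.8); print(P,*o,sep='\n')
x,y=o[0][0]
print(go(x,y,.016,90), read_state()['joint_pos'])"
```

```text
(array([ 0.35494855, -0.29176537,  0.1607553 ]), array([-3.20156200e-05,  7.09227794e-01,  7.04979383e-01, -6.78913765e-05]))
([0.355, -0.2912], [319.0, 220.0], 'diam', np.float64(32.3), 'z', np.float64(0.032))
([0.04, -0.0, 14.48], np.float64(-0.3)) [ 0.84604905  0.23812668 -0.3265579   1.99639112  0.095252    0.92146943
  0.4651862 ]
```

View pics/w1.png

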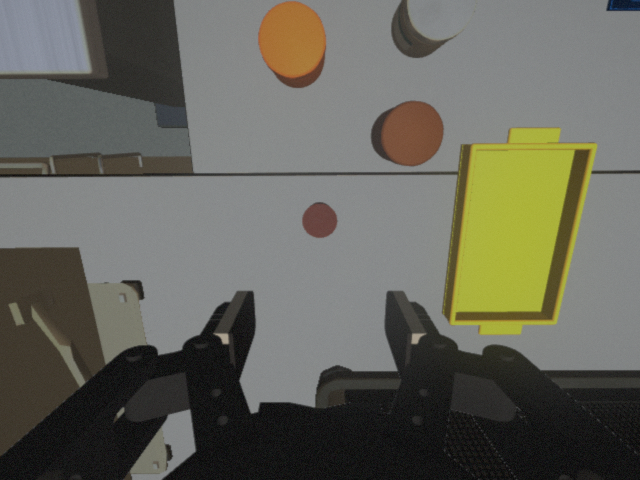

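The stopper sits at (319,220), between the jaws, with the brown jar (411,132) well clear. I'll descend, then grip.

step_arm(
  commands=[
    [[0, 0, 6, 0], [0, 0, 10, 0], [0, 0, 13, 0], [0, 0, 14.4, 0], [0, 0, 14.4, 0], [0, 0, 14.4, 0]],
  ],
)

```text
t: 2.02
position: [0.356, -0.2917, 0.0178]
orientation: [0.001, 0.708, 0.706, 0.0]
contact_force: [-0.6, -0.5, -0.2]
width: 0.0599
finger_force: 0.0
```

step_arm(
  commands=[
    [[0, 0, 0, 0], [0, 0, 0, 0], [0, 0, 0, 0], [0, 0, 0, 0], [0, 0, 0, 0], [0, 0, 0, 0]],
  ],
  fingers=0,
  grip_force=40,
)

```text
t: 2.78
position: [0.3553, -0.2911, 0.0168]
orientation: [-0.0, 0.708, 0.706, 0.0]
contact_force: [0.5, -0.6, -0.4]
width: 0.0003
finger_force: 0.0
```

```bash
python3 -c "
from h import *
print(go(.546,-.315,.13,90))"
```

```text
([-2.35, 19.08, -11.32], np.float64(-0.1))
```

The fingers closed on nothing. I'll raise a bit and look.

step_arm(
  commands=[
    [[0, 0, -6, 0], [0, 0, -12, 0], [0, 0, -14.4, 0], [0, 0, -14.4, 0], [0, 0, -14.4, 0], [0, 0, -14.4, 0]],
  ],
  fingers=6,
)

```text
t: 3.52
position: [0.3546, -0.2906, 0.1596]
orientation: [-0.001, 0.708, 0.706, -0.0]
contact_force: [0.4, 0.8, -0.2]
width: 0.06
finger_force: 0.0
```

```bash
python3 -c "
from h import *
P,o=look(.03,(.355,-.291),'w2',.6); print(P,*o,sep='\n')"
```

```text
(array([ 0.35455082, -0.29063352,  0.15960834]), array([-1.16293361e-03,  7.07836671e-01,  7.06375168e-01, -1.30502803e-04]))
([0.3551, -0.2911], [320.0, 222.0], 'diam', np.float64(32.6), 'z', np.float64(0.032))
```

View pics/w2.png

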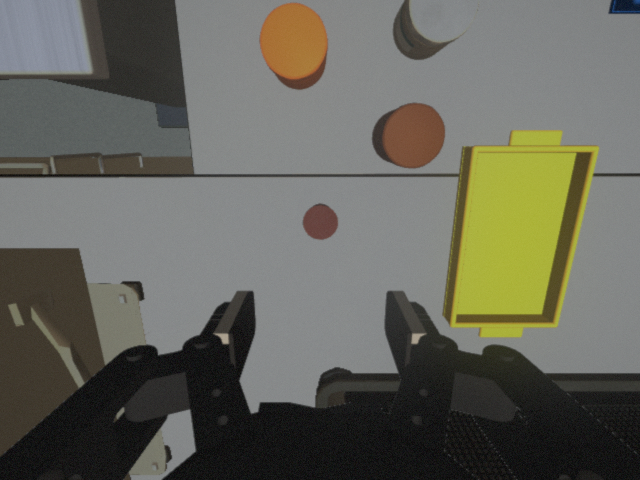

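The stopper is still at (320,222), so the jaws passed it by. The pads appear lower in the picture (about v=290) than the TCP should project. I'll measure the fingertips in tool coordinates from depth.

```bash
python3 -c "
from h import *
im,d=snapshot('wrist');c=camera_info('wrist');K=np.array(c['K']);M=np.array(c['mount'])
v,u=np.mgrid[:480,:640]
X=np.stack([(u-K[0,2])/K[0,0]*d,(v-K[1,2])/K[1,1]*d,d],-1)@M[:3,:3].T+M[:3,3]
for uu,vv in[(252,294),(245,305),(238,330),(225,345),(390,294),(398,305),(405,330),(415,345),(200,345),(437,345),(320,440)]: print(uu,vv,d[vv,uu].round(3),X[vv,uu].round(4))
m=(d>0)&(d<.24)&(v<345)&(v>285)
for s,n in((u<320,'L'),(u>320,'R')):
  a=X[m&s]; print(n,a.min(0).round(3),a.max(0).round(3),len(a))
# expected projection
for p in[(0,0,.011),(0,0,-.008)]:
  q=M[:3,:3].T@(np.array(p)-M[:3,3]); print(p,(K@q/q[2]).round(0))
"
```

```text
252 294 0.148 [ 0.0074 -0.0292 -0.0369]
245 305 0.134 [ 0.0093 -0.0292 -0.0506]
238 330 0.123 [ 0.0058 -0.0293 -0.0632]
225 345 0.114 [ 0.0057 -0.0316 -0.0724]
390 294 0.144 [ 0.0092  0.031  -0.0405]
398 305 0.133 [ 0.0096  0.0321 -0.0511]
405 330 0.118 [ 0.0087  0.0309 -0.0678]
415 345 0.114 [ 0.0056  0.0334 -0.0723]
200 345 0.103 [ 0.0124 -0.0361 -0.0822]
437 345 0.104 [ 0.012   0.0372 -0.0815]
320 440 0.075 [ 0.0086  0.0009 -0.1126]
L [-0.013 -0.043 -0.082] [ 0.013 -0.029 -0.033] 2349
R [-0.013  0.03  -0.082] [ 0.013  0.045 -0.034] 2347
(0, 0, 0.011) [318. 269.   1.]
(0, 0, -0.008) [318. 282.   1.]
```

The depth puts the fingertips at tool z = −33 mm at 60 mm opening. By the stated geometry they should be at about +4 mm. Camera and table heights agree with each other, and the miss fits this too: the tips were about 50 mm up. So the real fingers end about 37 mm short of the stated tip, and I'll plan with the measured value. That means going down to TCP z ≈ −0.022 (tips about 10 mm up) while watching the force.

step_arm(
  commands=[
    [[0, 0, 6, 0], [0, 0, 12, 0], [0, 0, 15, 0], [0, 0, 16.5, 0], [0, 0, 17.5, 0], [0, 0, 18.2, 0], [0, 0, 18.2, 0], [0, 0, 18.2, 0]],
  ],
  fingers=5,
)

```text
t: 4.62
position: [0.3557, -0.2915, -0.0206]
orientation: [0.001, 0.708, 0.706, 0.0]
contact_force: [-0.1, 0.0, 0.6]
width: 0.0499
finger_force: 0.0
```

step_arm(
  commands=[
    [[0, 0, 0, 0], [0, 0, 0, 0], [0, 0, 0, 0], [0, 0, 0, 0], [0, 0, 0, 0], [0, 0, 0, 0]],
  ],
  fingers=0,
  grip_force=40,
)

```text
t: 5.38
position: [0.3556, -0.2914, -0.0205]
orientation: [0.001, 0.708, 0.706, 0.0]
contact_force: [-0.9, -0.4, 7.3]
width: 0.0318
finger_force: 39.0
```

```bash
python3 -c "
from h import *
print(go(.546,-.315,.08,90))"
```

```text
([-2.32, 19.05, -10.03], np.float64(-0.1))
```

Gripped at 31.8 mm. Next I'll lift it, carry it to the yellow tray and hover low.

step_arm(
  commands=[
    [[0, 0, -5, 0], [0, 0, -10, 0], [-0.5, 4, -10, 0], [-1.2, 10, -10, 0], [-1.8, 15, -10, 0], [-2.3, 19, -10, 0], [-2.3, 19, -10, 0], [-2.3, 19, -6, 0], [-2.3, 19, -3, 0], [-2.3, 19, -1.5, 0], [-2.3, 19, -0.6, 0], [-2.3, 19, -0.5, 0]],
  ],
)

```text
t: 6.88
position: [0.5452, -0.3147, -0.0159]
orientation: [0.0, 0.708, 0.706, 0.0]
contact_force: [0.9, 0.8, 0.2]
width: 0.0314
finger_force: 39.9
```

step_arm(
  commands=[
    [[0, 0, 0, 0], [0, 0, 0, 0], [0, 0, 0, 0], [0, 0, 0, 0]],
  ],
  fingers=5,
)

```text
t: 7.38
position: [0.5453, -0.3146, -0.016]
orientation: [0.0, 0.708, 0.706, 0.0]
contact_force: [0.1, -0.4, -0.1]
width: 0.05
finger_force: 0.0
```

step_arm(
  commands=[
    [[0, 0, -2, 0], [0, 0, -7, 0], [0, 0, -13, 0], [0, 0, -17, 0], [0, 0, -17, 0], [0, 0, -17, 0]],
  ],
)

```text
t: 8.12
position: [0.5449, -0.3145, 0.1542]
orientation: [0.0, 0.708, 0.706, -0.0]
contact_force: [0.2, 0.0, -0.6]
width: 0.0501
finger_force: 0.0
```

```bash
python3 -c "
from h import *
P,o=look(.034,(.546,-.315),'w3',.85); print(P[0],*o,sep='\n')
print('w200',go(.481,.001,.12,90))
print('jar3',go(.441,-.126,.12,90))"
```

```text
[ 0.54486515 -0.31446902  0.15420848]
([0.5458, -0.3145], [320.0, 223.0], 'diam', np.float64(32.5), 'z', np.float64(0.036))
w200 ([31.52, -6.41, 3.35], np.float64(-0.1))
jar3 ([18.81, -10.38, 3.35], np.float64(-0.1))
```

The stopper stands in the yellow tray (top at 0.036, diameter 32.5 mm). Now jar_3.

step_arm(
  commands=[
    [[6, -3.3, 0, 0], [12, -6.6, 0, 0], [17, -9.4, 0, 0], [18.8, -10.4, 0, 0], [18.8, -10.4, 0, 0], [18.8, -10.4, 0, 0]],
  ],
  fingers=7.5,
)

```text
t: 8.93
position: [0.4416, -0.127, 0.1533]
orientation: [-0.0, 0.708, 0.706, -0.0]
contact_force: [0.1, -0.1, -0.2]
width: 0.0748
finger_force: 0.0
```

```bash
python3 -c "
from h import *
P,o=look(.06,(.441,-.126),'w4',.85); print(P[0],*o,sep='\n')
x,y=o[0][0]
print(go(x,y,-.002,90))"
```

```text
[ 0.44157952 -0.12699801  0.1533254 ]
([0.4414, -0.1257], [319.0, 230.0], 'diam', np.float64(48.8), 'z', np.float64(0.062))
([0.15, -0.03, 15.53], np.float64(-0.2))
```

View pics/w4.png

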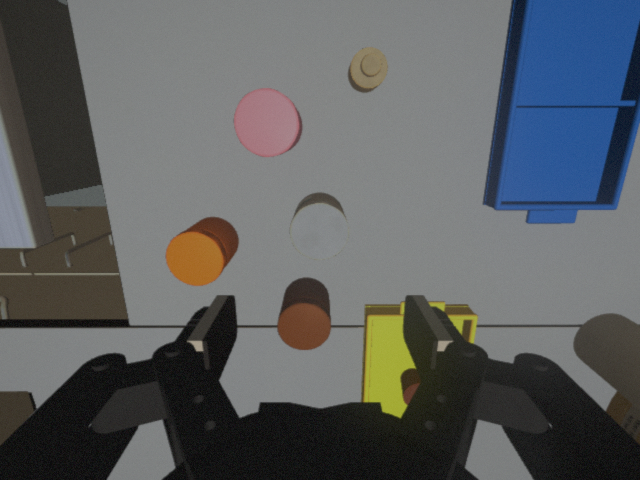

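The grey-lidded jar at (319,230) is centred. The finger lanes to its left and right are free; orange is at (197,257) and brown at (304,325). I'll descend to TCP z = −0.012, so the tips are about 22 mm up.

step_arm(
  commands=[
    [[0.1, 0, 5, 0], [0.1, 0, 10, 0], [0.1, 0, 14, 0], [0.1, 0, 16, 0], [0.1, 0, 16.5, 0], [0.1, 0, 16.5, 0], [0.1, 0, 16.5, 0]],
  ],
)

```text
t: 9.85
position: [0.4424, -0.1257, -0.0104]
orientation: [0.001, 0.708, 0.706, 0.0]
contact_force: [0.5, -0.3, -0.1]
width: 0.0748
finger_force: 0.0
```

step_arm(
  commands=[
    [[0, 0, 0, 0], [0, 0, 0, 0], [0, 0, 0, 0], [0, 0, 0, 0], [0, 0, 0, 0], [0, 0, 0, 0]],
  ],
  fingers=0,
  grip_force=50,
)

```text
t: 10.6
position: [0.4419, -0.1256, -0.0105]
orientation: [0.001, 0.708, 0.706, 0.0]
contact_force: [-2.4, -1.0, 6.7]
width: 0.0477
finger_force: 49.9
```

```bash
python3 -c "
from h import *
print(go(.657,-.071,.10,90))"
```

```text
([5.5, 21.51, -11.03], np.float64(-0.1))
```

step_arm(
  commands=[
    [[0, 0, -5, 0], [0, 0, -10, 0], [1.3, 5, -10, 0], [2.6, 10, -10, 0], [4, 16, -10, 0], [5.5, 21.5, -10, 0], [5.5, 21.5, -10, 0], [5.5, 21.5, -6, 0], [5.5, 21.5, -3, 0], [5.5, 21.5, -1.5, 0], [5.5, 21.5, -0.6, 0], [5.5, 21.5, -0.5, 0]],
  ],
)

```text
t: 12.1
position: [0.657, -0.0708, -0.0058]
orientation: [0.0, 0.708, 0.706, 0.0]
contact_force: [-0.6, 0.9, -1.4]
width: 0.0475
finger_force: 52.6
```

step_arm(
  commands=[
    [[0, 0, 0, 0], [0, 0, 0, 0], [0, 0, 0, 0], [0, 0, 0, 0]],
  ],
  fingers=6.5,
)

```text
t: 12.6
position: [0.6569, -0.0708, -0.0059]
orientation: [0.0, 0.708, 0.706, 0.0]
contact_force: [0.4, -0.5, 0.1]
width: 0.0653
finger_force: 0.0
```

step_arm(
  commands=[
    [[0, 0, -2, 0], [0, 0, -7, 0], [0, 0, -13, 0], [0, 0, -17, 0], [0, 0, -17, 0], [0, 0, -17, 0]],
  ],
)

```text
t: 13.35
position: [0.6565, -0.0708, 0.1644]
orientation: [0.0, 0.708, 0.706, 0.0]
contact_force: [-0.0, 0.2, -0.4]
width: 0.0651
finger_force: 0.0
```

```bash
python3 -c "
from h import *
P,o=look(.064,(.657,-.071),'w5',.85); print(P[0],*o,sep='\n')
print('w200',go(.481,.001,.12,90))"
```

```text
[ 0.6565413  -0.07083093  0.16442572]
([0.6568, -0.071], [319.0, 229.0], 'diam', np.float64(48.8), 'z', np.float64(0.066))
w200 ([7.15, -17.52, 4.36], np.float64(-0.1))
```

Jar_3 is down in its bay. Next is weight_200.

step_arm(
  commands=[
    [[2, -5, 1, 0], [4, -10, 2, 0], [6, -15, 3, 0], [7.1, -17.5, 3, 0], [7.1, -17.5, 3, 0], [7.1, -17.5, 3, 0]],
  ],
  fingers=5,
)

```text
t: 14.15
position: [0.4823, 0.0002, 0.1335]
orientation: [-0.0, 0.708, 0.706, -0.0]
contact_force: [0.2, -0.7, -0.3]
width: 0.0501
finger_force: 0.0
```

```bash
python3 -c "
from h import *
P,o=look(.042,(.481,.001),'w6',.4); print(P[0],*o,sep='\n')
P,o=look(.025,(.481,.001),'w6',.6); print(P[0],*o,sep='\n')
x,y=o[0][0]
print(go(x,y,-.025,90))"
```

```text
[4.82337306e-01 2.00709794e-04 1.33529448e-01]
([0.4817, 0.0055], [318.0, 226.0], 'diam', np.float64(29.3), 'z', np.float64(0.042))
[4.82632979e-01 1.56852871e-04 1.33543800e-01]
([0.4816, 0.003], [318.0, 224.0], 'diam', np.float64(31.6), 'z', np.float64(0.03))
([0.28, -0.11, 15.85], np.float64(-0.2))
```

View pics/w6.png

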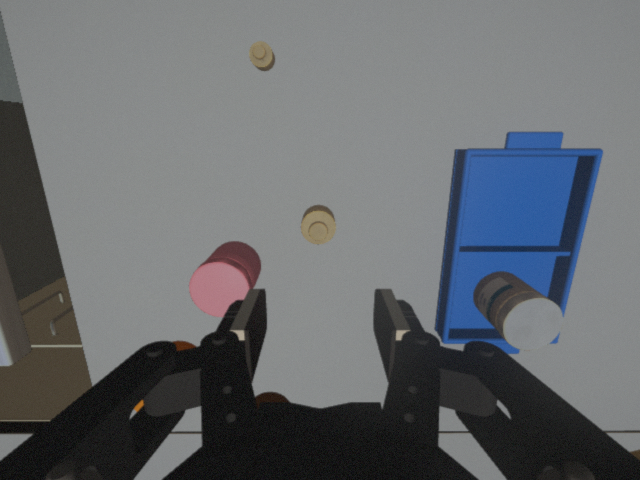

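Weight_200 is centred at (318,226) and the jaw lanes are free. Jar_3 stands upright in the near bay of the blue tray.

step_arm(
  commands=[
    [[0.2, 0, 5, 0], [0.2, -0.1, 10, 0], [0.2, -0.1, 13, 0], [0.2, -0.1, 15, 0], [0.2, -0.1, 15.7, 0], [0.2, -0.1, 15.7, 0], [0.2, -0.1, 15.7, 0]],
  ],
)

```text
t: 15.12
position: [0.4817, 0.0026, -0.0225]
orientation: [0.0, 0.708, 0.706, 0.0]
contact_force: [0.7, -0.0, -0.3]
width: 0.0498
finger_force: 0.0
```

step_arm(
  commands=[
    [[0, 0, 0, 0], [0, 0, 0, 0], [0, 0, 0, 0], [0, 0, 0, 0], [0, 0, 0, 0], [0, 0, 0, 0]],
  ],
  fingers=0,
  grip_force=50,
)

```text
t: 15.88
position: [0.4815, 0.0025, -0.0223]
orientation: [0.001, 0.708, 0.706, 0.0]
contact_force: [-1.0, -0.8, 6.2]
width: 0.029
finger_force: 48.9
```

```bash
python3 -c "
from h import *
print(go(.550,.256,.10,90), go(.556,.344,.1,90))"
```

```text
([25.36, 6.81, -12.23], np.float64(-0.1)) ([34.16, 7.39, -12.23], np.float64(-0.1))
```

step_arm(
  commands=[
    [[0, 0, -5, 0], [0, 0, -10, 0], [6, 1.3, -11, 0], [12, 2.6, -11, 0], [18, 4, -11, 0], [24, 5.2, -11, 0], [30, 6.5, -11, 0], [34.2, 7.4, -11, 0], [34.2, 7.4, -11, 0], [34.2, 7.4, -11, 0]],
  ],
)

```text
t: 17.12
position: [0.5554, 0.3434, 0.0865]
orientation: [0.0, 0.708, 0.706, -0.001]
contact_force: [-0.0, -0.6, -1.7]
width: 0.0291
finger_force: 49.9
```

step_arm(
  commands=[
    [[0, 0, 5, 0], [0, 0, 8, 0], [0, 0, 9.8, 0], [0, 0, 10.4, 0], [0, 0, 10.5, 0], [0, 0, 10.5, 0]],
  ],
)

```text
t: 17.88
position: [0.5563, 0.3449, -0.017]
orientation: [0.0, 0.708, 0.706, 0.001]
contact_force: [-0.7, 0.9, -2.2]
width: 0.0289
finger_force: 49.9
```

step_arm(
  commands=[
    [[0, 0, 0, 0], [0, 0, 0, 0], [0, 0, 0, 0], [0, 0, 0, 0]],
  ],
  fingers=4.5,
)

```text
t: 18.38
position: [0.5557, 0.3445, -0.0181]
orientation: [0.0, 0.708, 0.706, 0.0]
contact_force: [0.8, -0.4, -0.6]
width: 0.0448
finger_force: 0.0
```

step_arm(
  commands=[
    [[0, 0, -2, 0], [0, 0, -7, 0], [0, 0, -13, 0], [0, 0, -16, 0], [0, 0, -16, 0], [0, 0, -16, 0]],
  ],
)

```text
t: 19.12
position: [0.5554, 0.3441, 0.142]
orientation: [0.0, 0.708, 0.706, -0.0]
contact_force: [-0.4, 0.3, -1.4]
width: 0.0451
finger_force: 0.0
```

```bash
python3 -c "
from h import *
P,o=look(.046,(.556,.344),'w7',.55); print(P[0],*o,sep='\n')
print('w50',go(.438,.136,.13,90))"
```

```text
[0.55542161 0.34413324 0.14200793]
([0.5584, 0.3895], [322.0, 175.0], 'diam', np.float64(80.9), 'z', np.float64(0.028))
([0.6031, 0.3482], [377.0, 226.0], 'diam', np.float64(62.3), 'z', np.float64(0.027))
([0.5051, 0.3528], [258.0, 221.0], 'diam', np.float64(47.6), 'z', np.float64(0.028))
([0.5566, 0.3475], [320.0, 227.0], 'diam', np.float64(28.5), 'z', np.float64(0.046))
w50 ([-20.81, -11.67, 1.16], np.float64(-0.1))
```

Weight_200 stands in the far bay of the green tray (top at 0.046). Now weight_50.

step_arm(
  commands=[
    [[-5, -3, 0, 0], [-10, -6, 0, 0], [-15, -8.5, 1, 0], [-20, -11, 1, 0], [-20.8, -11.7, 1, 0], [-20.8, -11.7, 1, 0], [-20.8, -11.7, 1, 0]],
  ],
  fingers=4,
)

```text
t: 20.05
position: [0.4388, 0.1382, 0.1318]
orientation: [-0.0, 0.707, 0.707, 0.0]
contact_force: [-0.4, 0.6, -0.9]
width: 0.0398
finger_force: 0.0
```

```bash
python3 -c "
from h import *
P,o=look(.026,(.438,.136),'w8',.4); print(P[0],*o,sep='\n')
x,y=o[0][0]
print(go(x,y,-.025,90))"
```

```text
[0.43883064 0.13819149 0.13179462]
([0.4378, 0.1388], [318.0, 227.0], 'diam', np.float64(18.3), 'z', np.float64(0.027))
([0.04, -0.1, 15.68], np.float64(-0.0))
```

View pics/w8.png

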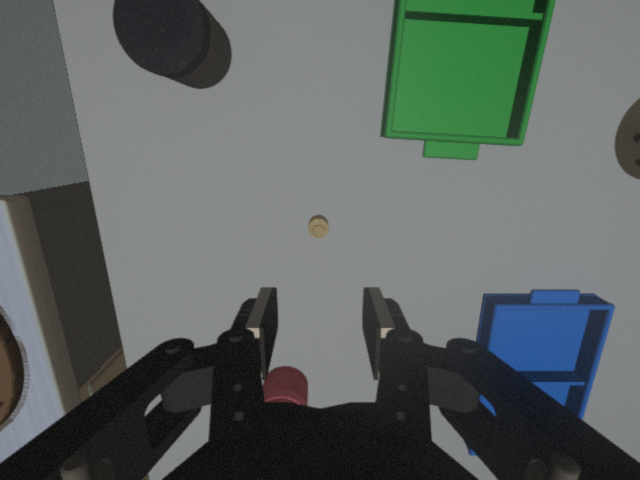

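Weight_50 is centred at (318,227). I'll descend to TCP z ≈ −0.023.

step_arm(
  commands=[
    [[0, 0, 5, 0], [0, -0.1, 10, 0], [0, -0.1, 13, 0], [0, -0.1, 14.8, 0], [0, -0.1, 15.5, 0], [0, -0.1, 15.5, 0], [0, -0.1, 15.5, 0]],
  ],
)

```text
t: 20.98
position: [0.4378, 0.1372, -0.0226]
orientation: [0.0, 0.708, 0.706, 0.001]
contact_force: [0.9, 0.3, 0.1]
width: 0.04
finger_force: 0.0
```

step_arm(
  commands=[
    [[0, 0, 0, 0], [0, 0, 0, 0], [0, 0, 0, 0], [0, 0, 0, 0], [0, 0, 0, 0], [0, 0, 0, 0]],
  ],
  fingers=0,
  grip_force=30,
)

```text
t: 21.72
position: [0.4377, 0.1368, -0.0225]
orientation: [0.0, 0.708, 0.706, 0.001]
contact_force: [-0.4, -0.7, 5.1]
width: 0.0172
finger_force: 29.1
```

```bash
python3 -c "
from h import *
print(go(.550,.256,.10,90))"
```

```text
([11.95, 11.21, -12.23], np.float64(-0.1))
```

step_arm(
  commands=[
    [[0, 0, -5, 0], [0, 0, -9, 0], [4, 4, -9, 0], [8, 8, -9, 0], [11.9, 11.2, -9, 0], [11.9, 11.2, -9, 0], [11.9, 11.2, -9, 0], [11.9, 11.2, -5, 0], [11.9, 11.2, -2, 0], [11.9, 11.2, -0.8, 0], [11.9, 11.2, -0.5, 0], [11.9, 11.2, -0.5, 0]],
  ],
)

```text
t: 23.22
position: [0.55, 0.2555, -0.0172]
orientation: [0.0, 0.708, 0.706, 0.001]
contact_force: [0.2, 0.3, -0.6]
width: 0.0165
finger_force: 29.6
```

step_arm(
  commands=[
    [[0, 0, 0, 0], [0, 0, 0, 0], [0, 0, 0, 0], [0, 0, 0, 0]],
  ],
  fingers=4,
)

```text
t: 23.72
position: [0.5495, 0.2555, -0.0181]
orientation: [0.0, 0.708, 0.706, 0.0]
contact_force: [-0.4, 0.8, -0.9]
width: 0.0396
finger_force: 0.0
```

step_arm(
  commands=[
    [[0, 0, -2, 0], [0, 0, -7, 0], [0, 0, -13, 0], [0, 0, -16, 0], [0, 0, -16, 0], [0, 0, -16, 0]],
  ],
)

```text
t: 24.48
position: [0.5492, 0.2552, 0.1421]
orientation: [0.0, 0.708, 0.706, -0.0]
contact_force: [0.4, -0.2, -0.1]
width: 0.0399
finger_force: 0.0
```

```bash
python3 -c "
from h import *
P,o=look(.030,(.550,.256),'w9',.55); print(P[0],*o,sep='\n')
print('jar2',go(.342,.276,.14,90))"
```

```text
[0.54919447 0.25520763 0.14207751]
([0.5527, 0.3006], [323.0, 173.0], 'diam', np.float64(82.2), 'z', np.float64(0.023))
([0.4973, 0.2607], [259.0, 220.0], 'diam', np.float64(58.3), 'z', np.float64(0.027))
([0.6003, 0.2553], [377.0, 225.0], 'diam', np.float64(65.1), 'z', np.float64(0.028))
([0.5504, 0.2572], [320.0, 223.0], 'diam', np.float64(17.7), 'z', np.float64(0.03))
([0.5469, 0.2112], [317.0, 272.0], 'diam', np.float64(84.8), 'z', np.float64(0.027))
jar2 ([2.05, -20.7, 0.15], np.float64(-0.1))
```

Weight_50 is down in its bay (top at 0.030). Last one is jar_2.

step_arm(
  commands=[
    [[0.5, -5, -2, 0], [1, -10, -2, 0], [1.5, -15, -2, 0], [2, -20.7, -2, 0], [2, -20.7, -2, 0], [2, -20.7, -2, 0], [2, -20.7, -2, 0]],
  ],
  fingers=8.2,
)

```text
t: 25.4
position: [0.3435, 0.2756, 0.1614]
orientation: [-0.0, 0.708, 0.706, -0.0]
contact_force: [0.5, 0.6, -0.3]
width: 0.0821
finger_force: 0.0
```

```bash
python3 -c "
from h import *
P,o=look(.07,(.342,.276),'w10',.88); print(P[0],*o,sep='\n')
x,y=o[0][0]
print(go(x,y,-.005,90))"
```

```text
[0.34345355 0.27564484 0.16144912]
([0.3414, 0.2799], [316.0, 227.0], 'diam', np.float64(55.9), 'z', np.float64(0.072))
([0.43, -0.19, 16.64], np.float64(-0.2))
```

View pics/w10.png

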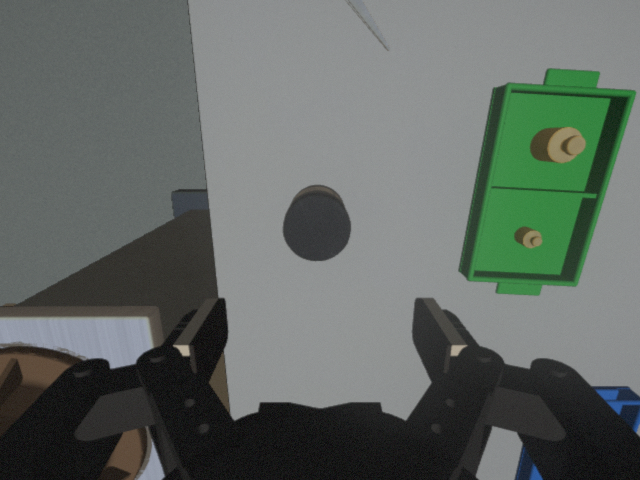

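Jar_2 is at (316,227) and centred. Both weights stand upright in the green bays at (565,146) and (530,238). I'll descend to TCP z ≈ −0.005.

step_arm(
  commands=[
    [[0.4, -0.2, 5, 0], [0.4, -0.2, 10, 0], [0.4, -0.2, 14, 0], [0.4, -0.2, 16, 0], [0.4, -0.2, 16.6, 0], [0.4, -0.2, 16.6, 0], [0.4, -0.2, 16.6, 0]],
  ],
)

```text
t: 26.32
position: [0.3412, 0.2804, -0.0034]
orientation: [0.0, 0.708, 0.706, 0.001]
contact_force: [0.1, -0.6, 0.9]
width: 0.0819
finger_force: 0.0
```

step_arm(
  commands=[
    [[0, 0, 0, 0], [0, 0, 0, 0], [0, 0, 0, 0], [0, 0, 0, 0], [0, 0, 0, 0], [0, 0, 0, 0]],
  ],
  fingers=0,
  grip_force=60,
)

```text
t: 27.08
position: [0.3409, 0.2802, -0.0033]
orientation: [0.0, 0.708, 0.706, 0.001]
contact_force: [-2.2, -2.8, 11.4]
width: 0.0551
finger_force: 60.8
```

```bash
python3 -c "
from h import *
print(go(.657,.018,.12,90))"
```

```text
([-26.14, 31.68, -12.3], np.float64(-0.1))
```

step_arm(
  commands=[
    [[0, 0, -5, 0], [0, 0, -10, 0], [-3.5, 4, -12, 0], [-7.5, 9, -12, 0], [-11.5, 14, -12, 0], [-15.5, 19, -12, 0], [-19.5, 23.5, -12, 0], [-23, 28, -12, 0], [-26.1, 31.7, -12, 0], [-26.1, 31.7, -12, 0], [-26.1, 31.7, -12, 0]],
  ],
)

```text
t: 28.45
position: [0.6561, 0.0188, 0.1154]
orientation: [-0.001, 0.708, 0.706, -0.0]
contact_force: [-0.0, -0.2, -2.2]
width: 0.0549
finger_force: 64.4
```

```bash
python3 -c "
from h import *
print(pose()[0],go(.657,.018,.0015,90))"
```

```text
[0.65610571 0.01876894 0.11541515] ([-0.08, 0.1, 11.39], np.float64(-0.1))
```

step_arm(
  commands=[
    [[0, 0, 5, 0], [0, 0, 8, 0], [0, 0, 10.2, 0], [0, 0, 11.2, 0], [0, 0, 11.5, 0], [0, 0, 11.5, 0], [0, 0, 11.5, 0]],
  ],
)

```text
t: 29.32
position: [0.6576, 0.0183, 0.0018]
orientation: [0.001, 0.708, 0.706, 0.001]
contact_force: [-0.5, -1.1, -2.1]
width: 0.0548
finger_force: 64.5
```

step_arm(
  commands=[
    [[0, 0, 0, 0], [0, 0, 0, 0], [0, 0, 0, 0], [0, 0, 0, 0]],
  ],
  fingers=7.2,
)

```text
t: 29.82
position: [0.657, 0.0182, 0.0008]
orientation: [0.0, 0.708, 0.706, 0.0]
contact_force: [-0.8, 0.7, -0.6]
width: 0.0722
finger_force: 0.0
```

step_arm(
  commands=[
    [[0, 0, -2, 0], [0, 0, -7, 0], [0, 0, -13, 0], [0, 0, -18, 0], [0, 0, -18, 0], [-5, -10, -18, 0], [-10, -20, -18, 0], [-15, -25, -18, 0], [-15, -25, -18, 0], [-15, -25, -18, 0]],
  ],
)

```text
t: 31.08
position: [0.4037, -0.1326, 0.1809]
orientation: [0.0, 0.708, 0.706, -0.001]
contact_force: [1.0, -1.1, 0.8]
width: 0.0716
finger_force: 0.0
```

Run:
```python
from h import *
for n in("top","side"):
    p,d=snapshot(n); cv2.imwrite(f"pics/{n}9.png",p[:,:,::-1]); 
    if n=="top":
        c=camera_info("top");K,R,t=map(np.array,(c["K"],c["R"],c["t"]));v,u=np.mgrid[:480,:640]
        X=(np.stack([(u-K[0,2])/K[0,0]*d,(v-K[1,2])/K[1,1]*d,d],-1)-t)@R
        for q,x,y,h in[("stop",.546,-.315,.034),("w200",.557,.345,.046),("w50",.55,.256,.03),("j2",.657,.018,.074),("j3",.657,-.071,.064)]:
            m=(np.hypot(X[...,0]-x,X[...,1]-y)<.035)&(X[...,2]>.55*h)
            if m.sum(): print(q,m.sum(),ray("top",(u[m].mean(),v[m].mean()),h).round(3),np.percentile(X[m][:,2],[10,50,90]).round(3))
        for q,s in[("mug",(238,177)),("bottle",(428,160))]:
            a=X[s[1]-30:s[1]+31,s[0]-30:s[0]+31].reshape(-1,3); a=a[(a[:,2]>.04)&(a[:,2]<.3)]; print(q,a.min(0).round(3),a.max(0).round(3))
```

```text
stop 124 [ 0.545 -0.314  0.034] [0.029 0.034 0.038]
w200 95 [0.555 0.339 0.046] [0.028 0.033 0.046]
w50 33 [0.549 0.252 0.03 ] [0.018 0.021 0.031]
j2 394 [0.655 0.017 0.074] [0.067 0.073 0.077]
j3 297 [ 0.655 -0.072  0.064] [0.057 0.063 0.067]
mug [0.69  0.175 0.04 ] [0.772 0.289 0.098]
bottle [ 0.72  -0.362  0.04 ] [ 0.852 -0.19   0.197]
```

View pics/side9.png

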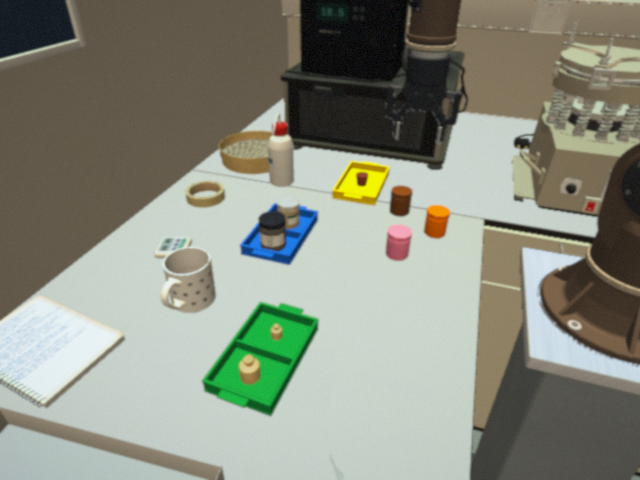

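The side view shows everything upright in place: jars at (272,230) and (289,213) in blue, weights at (249,369) and (277,332) in green, and the stopper at (362,179) in yellow. The mug and wash bottle haven't moved, and the arm is clear. I'm handing in the job.

```bash
python3 -c "
from workcell import *
print(finish_job())"
```

```text
the job is handed in; nothing more can be done
None
```

I handed the job in at about 31 s: both weights, both jars and the stopper stand upright in their trays, and the mug and wash bottle have not moved; the first stopper grasp closed on air because the fingertips sit about 37 mm short of the stated geometry, so I used the measured value from then on.

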